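# Seal the dishwasher tablets and snap the tub into its child-safety hook

### The arm

A 6-joint arm with a two-finger parallel gripper is mounted at the origin on a cart in front of the work surface, level with it; the furniture and walls round the work are solid. World frame = base frame: x ahead of the robot, y to its left, z up, the work surface at z = 0. Lengths are in mm, angles in degrees, forces in N, time in s.
With the tool pointing down it reaches from about 350 to 850 mm from the base axis. Payload 8.1 kg.
Tool frame: the origin (TCP) lies midway between the tips of the shut fingers; the grasp point (between the pads) lies grip_depth behind it (grip_depth is the distance from the TCP to the grasp point, in mm); z points along the fingers, y is the line along which they close (so a half turn about z gives the same grasp; the last joint's range is limited). The gripper opens to 85 mm and grips with 20 to 120 N. Pads are 22 mm wide; open, the fingers measure 114 mm over their backs; the gripper's body (76 mm by 85 mm) begins 54 mm behind the grasp point. The pads swing forward as they close: fully open they stand 13 mm farther back than shut.
Start: joints at [-69.465, 7.471, 85.268, -0, 87.261, -4.893], TCP at [257.644, -541.871, 231.292] pointing down, gripper open.
Joint ranges: [-169.43, 169.43], [-51.17, 129.36], [1.28, 143.12], [-76.62, 256.62], [0, 156.53], [-152.29, 152.29]. Speed limits (degrees/s): [136.94, 136.94, 159.86, 180, 180, 180].

### API

Orientations are given as [roll, pitch, yaw] about the fixed x, y, z axes, in that order (R = Rz(yaw) Ry(pitch) Rx(roll)).
In Python, from bench import sense, snapshot, hand_in, grip_depth gives the robot as it stands. The module is installed in compiled form; this text tells all that it offers.
- The arm moves only by the tool apply_moves, never from a script. Its argument "series" is text: rows parted by semicolons, each of 5 numbers parted by spaces: the shift along the tool's x, y, z each as a share of 0.3 m, from -1 to 1, then the turn about the tool's z as a share of 2 rad, from -1 to 1, then the gripper's target within -1 to 1 (shut at 1, half-way at 0, fully open at -1). In form: tx ty tz twist gripper; .... A call has 1 to 5 rows; each row shifts and turns the commanded pose from where the row before left it, along the tool's axes as they then stand; what a row does not reach is not made up. A row lasts 1/12 s, in which the tool goes at most 41.7 mm and 7.16 degrees, less where a joint would pass 70% of its speed; a pose out of reach is approached as far as the arm can. A call with a number of a shift or a turn outside -1 to 1 is refused whole. A call with a gripper value outside its range is refused whole. The fingers move at their own pace and stop on an object; "squeeze" is the grip in N (left out, the last holds). Time passes only in rows, so rows that do not move let the fingers close. It gives the time, the measured TCP pose, the force, the opening and the grip force at its end, in the units of the state.
- sense(): the state, without advancing time (a new reading comes with each control period).
- snapshot(name): name is "scene" or "top"; returns a dict with "frame" (420x560x3 uint8, blue, green, red), "depth" (420x560 float32, mm along the optical axis (not along the pixel's ray), 0 where there is no reading), "intrinsics" (3x3 intrinsics, pixels), "extrinsics" (4x4, takes a point from camera to world coordinates). Camera axes: x right, y down, z forward; pixel columns grow to the right and rows downward; lengths in mm; the calibration is good to about 2 mm. A picture is of the moment at which its call begins.
- hand_in(): hands the job in; it is judged then, once.
The state is a dict: "time": time; "joint_pos": joint angles; "qd": joint speeds; "joint_efforts": joint torques, N m; "tool_pos": TCP position; "tcp_rot": TCP orientation; "ft_force": force on the tool from outside, world axes, zero at the start; "wrist_torque": the same for the moment, N m; "finger_gap": finger opening in mm; "grip_force": force on a finger pad.
Only numpy, scipy, OpenCV 4.12 (cv2) and the standard library are available. Lean on these libraries where they do the work, as an engineer would, in place of code of your own. Each camera call takes 0.05 s, during which the arm holds its last target. There are 200 camera calls.

### The job

Put the dishwasher tablets away child-safe: set the blue lid on the white tub and press its rim down all the way round until the seal has snapped home everywhere. Then slide the closed tub along the worktop, without lifting or tipping it, and push its loop handle against the brass spring gate of the glued-down hook until the handle is inside and the gate has shut behind it. Let go and leave everything else where it stands.

Things in the scene. Friction and masses are not known exactly. Their poses are not given: they have to be found in the camera images.
- tub: Loose white square tub of dishwasher tablets, 112x112 mm, 70 mm high, 0.4 to 0.7 kg, too wide to grip; flat upright sides, a loop handle on its +x side. It slides with a friction of about 0.6, and a side pushed with both fingers lines up with them. Origin: centre of its underside, z up.
- tub_mouth (a point): Centre of the round mouth (92 mm wide) in the tub's flat top, 70 mm above its underside; axes of the tub. Four sprung sealing beads stand inside the mouth on the tub's +x, +y, -x and -y sides, 43 mm from the centre.
- handle_bar (a point): Middle of the upright bar of the tub's handle (7 mm round steel): 94 mm along the tub's +x, 38 mm above its underside; axes of the tub. Level arms at 18 and 58 mm height join it to the tub's face, 38 mm behind its axis, so the eye is 34 mm deep and 33 mm high.
- lid: Loose round blue lid, 0.09 kg, lying right way up. Origin: centre of its underside, z up. Below, a plug 84 mm wide, 15 mm deep; above it a flange 104 mm wide, from 15 to 20 mm; in the centre an upright round knob 25 mm wide, from 20 to 48 mm. It fits the mouth at any turn if centred within 3 mm. Set down, it rests on the beads, flange about 11 mm above the tub's top.
- lid_edge0 (a point): Point under the lid's flange (at its lower face), 45 mm from its axis along the lid's +x. Level with the tub's top when seated, 8 mm or more higher when not. Pressing the flange down above a bead with about 10 N snaps that side home and tilts the lid; the others stay up until pressed too. Fully seated, the flange's top is 75 mm above the worktop.
- lid_edge1 (a point): The same, 45 mm from the axis along the lid's +y.
- lid_edge2 (a point): The same, 45 mm from the axis along the lid's -x.
- lid_edge3 (a point): The same, 45 mm from the axis along the lid's -y.
- anchor: Fixed safety anchor glued to the worktop: white disc 64 mm wide, 7 mm high, with a post 17 mm wide, 47 mm high, carrying a steel snap hook that lies level 38 mm above the worktop. Origin: centre of the disc's underside. The hook reaches along the anchor's -x and opens to -x: the handle bar must come in along +x.
- hook_mouth (a point): Middle of the hook's mouth, 62 mm along the anchor's -x, 38 mm high; axes of the anchor, +x into the hook. In these axes (mm): 7 mm bar, nose from (-6, 19) over (5, 14) to the bow, inside depth to x = 37, other side at y = -16 with a hinge boss 10 mm wide at (-2, -16). Come in with the handle bar's axis at y = -5 to 8; the tub's wall meets the hook at x of about 30.
- gate (a joint): Turn of the brass gate, a 5 mm sprung pin slanting from the hinge boss to its tip inside the nose at (12, 9): 0 shut, grows up to 0.95 rad as it is pushed into the hook. It leads the bar to the nose; at about 0.42 rad the bar passes its tip, bar axis at x = 21 mm of the mouth, and it springs shut. Takes a push of about 8 N, and it then holds against a pull.
- dish_soap: Bystander, not to be disturbed: tall washing-up liquid bottle with a red nozzle, 60x74x228 mm, at the back left.
- lemon: Bystander, not to be disturbed: yellow lemon, 83x58x58 mm, at the back.
- bean_tin: Bystander, not to be disturbed: round green and gold food tin, 75x75x58 mm, at the back.
- sardine_tin: Bystander, not to be disturbed: flat teal fish tin, 63x105x26 mm, back right.
Things that resemble listed ones, but are neither listed nor needed, are in the scene too. There is more than one size of the lid; the job needs the larger.

How it is judged (in metres and radians):
On the way, in this order (a step that is already met when the one before it is completed fails the run):
1. the lid is seated on the tub all round: each of its four edge points less than 3 mm above the tub's top face (z of each of lid_edge0, lid_edge1, lid_edge2, lid_edge3 in the frame of tub_mouth below 0.003 m and horizontal distance between lid and tub_mouth below 0.008 m), for 0.2 s.
2. the handle bar is inside the hook with the gate shut behind it, the lid still seated (all of step 1 and (x of handle_bar in the frame of hook_mouth above 0.01 m or (x of handle_bar in the frame of hook_mouth above 0.003 m and y of handle_bar in the frame of hook_mouth below -0.004 m)) and x of handle_bar in the frame of hook_mouth below 0.038 m and y of handle_bar in the frame of hook_mouth between -0.014 and 0.012 m and value of joint gate below 0.12 rad), for 0.2 s.
At the end, for the whole second after the job is handed in: Tub upright and at rest on the worktop; every lid edge point under 3 mm above the tub's top, lid centred within 8 mm; the handle's upright bar inside the hook, behind the shut gate (over 10 mm past the mouth point, or over 3 mm where it lies beyond y = -4 mm; gate under 0.12 rad) (all of step 2 and angle between tub's own z axis and vertical below 0.06 rad and height (world z) of tub below 0.006 m and linear speed of each of tub, lid below 0.02 m/s); the robot touches nothing.
It fails at once if the tub is lifted more than 20 mm off the worktop (height (world z) of tub above 0.02 m).
It fails at once if the tub is tipped by more than 0.4 rad (angle between tub's own z axis and vertical above 0.4 rad).
It fails at once if a bystander is shifted by more than 30 mm (distance of any of dish_soap, lemon, bean_tin, sardine_tin from where it was at the start of the episode above 0.03 m).
It also fails if it takes over 72 s, if anything falls off the work surface, if the arm or the gripper's body presses on something with over 40 N, if the wrist force passes 120 N, or if a joint passes its speed limit or range.

## Working session

There is one attempt and no reset: what is moved stays moved. The work goes in short steps, Python scripts to look and compute and a tool call to move; the robot and the scene stay as the last step left them, time stands still between calls to the robot, and variables do not carry over. Pictures are saved under pics/ and viewed, at most 10 in all, crops included, and the job is handed in when it is done.

Besides the shell and the picture viewer there is one more tool, called after "Request:" by a JSON object that holds its "name" and its "arguments", one argument or row to a line. apply_moves: Moves the arm, as the interface text tells. Its arguments: {"type":"object","properties":{"series":{"type":"string"},"squeeze":{"type":"number"}},"required":["series"]}

```bash
mkdir -p pics
cat > h.py <<'E'
from bench import *
import numpy as np, cv2
def snap(name,fn=None):
    s=snapshot(name)
    if fn: cv2.imwrite('pics/'+fn,s['frame'])
    return s
def cloud(s):
    d=s['depth'];K=s['intrinsics'];T=s['extrinsics']
    v,u=np.indices(d.shape)
    P=np.stack([(u-K[0,2])/K[0,0]*d,(v-K[1,2])/K[1,1]*d,d],-1)
    W=P@T[:3,:3].T+T[:3,3]; W[d==0]=np.nan
    return W
E
python3 - <<'E'
from h import *
print(sense(),grip_depth)
a=snap('top','top1.png');b=snap('scene','scene1.png')
np.savez('s1.npz',top=cloud(a),scene=cloud(b))
print(a['extrinsics'],a['intrinsics'],b['extrinsics'])
E
```

```text
{'time': 0.0, 'joint_pos': array([-6.94653483e+01,  7.51727596e+00,  8.53288510e+01,  7.52173978e-04,
        8.72627419e+01, -4.89318000e+00]), 'qd': array([ 0.03608392,  0.03321322, -0.10725229,  0.10046719, -0.01861856,
        0.00486149]), 'joint_efforts': array([-1.93467545e-04, -5.69389451e+01, -5.00553775e+01, -1.15123203e-04,
        1.46446333e-02,  4.65098663e-05]), 'tool_pos': array([ 257.45198021, -541.34245914,  230.22595176]), 'tcp_rot': array([-1.79891592e+02, -1.00348359e-02,  2.54277856e+01]), 'ft_force': array([-0.90230026, -0.37315974, -0.11300878]), 'wrist_torque': array([-0.01344055, -0.05245535, -0.01224877]), 'grip_force': 0.0, 'finger_gap': 85.49763292979667} 18.700000000000003
[[-3.78976176e-03 -9.88595010e-01  1.50550804e-01  3.37699086e+02]
 [-9.99992337e-01  3.89432995e-03  3.99748352e-04 -4.03692095e+01]
 [-9.81483730e-04 -1.50548135e-01 -9.88602193e-01  1.49822198e+03]
 [ 0.00000000e+00  0.00000000e+00  0.00000000e+00  1.00000000e+00]] [[491.08203014   0.         276.48925778]
 [  0.         491.08203014 214.80559004]
 [  0.           0.           1.        ]] [[-5.02480298e-01 -5.42243379e-01  6.73413445e-01 -3.92329695e+02]
 [-8.64437308e-01  3.29658277e-01 -3.79570233e-01  5.07836808e+02]
 [-1.61768698e-02 -7.72850269e-01 -6.34382196e-01  9.84571241e+02]
 [ 0.00000000e+00  0.00000000e+00  0.00000000e+00  1.00000000e+00]]
```

View pics/top1.png

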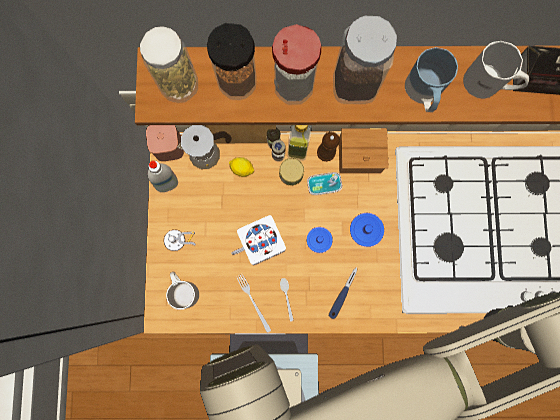

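View pics/scene1.png

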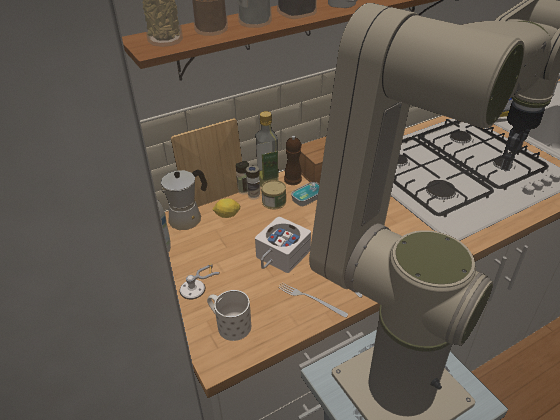

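The top view shows the tub at (262,240) with its handle at (237,252), the large lid at (367,229), a small decoy lid at (319,239), and the anchor at (174,240) with its hook opening right. I'll measure from depth and an enlarged crop.

Run:
```python
from h import *
W=np.load('s1.npz')['top'];im=cv2.imread('pics/top1.png')
c=cv2.resize(im[205:275,155:295],None,fx=5.7,fy=5.7,interpolation=cv2.INTER_CUBIC);cv2.imwrite('pics/crop1.png',c)
def reg(u0,u1,v0,v1,zlo,zhi):
    m=np.zeros(W.shape[:2],bool);m[v0:v1,u0:u1]=1
    return m&(W[...,2]>zlo)&(W[...,2]<zhi)
# lid flange, knob
for nm,r in dict(flange=(345,390,205,252,12,30),knob=(345,390,205,252,40,60),disc=(155,205,222,258,3,14),post=(155,205,222,258,42,60),hook=(155,205,222,258,30,44)).items():
    m=reg(*r);p=W[m]
    if len(p):
        (cx,cy),R=cv2.minEnclosingCircle(p[:,:2].astype(np.float32));print(nm,len(p),p.mean(0).round(1),(cx,cy),R,np.median(p[:,2]))
m=reg(230,292,208,270,60,85);p=W[m]
print('tub',len(p),np.median(p[:,2]),p.mean(0),cv2.minAreaRect(p[:,:2].astype(np.float32)))
m=reg(226,250,238,262,30,63);print('handle',W[m].round(0).tolist()[:40])
m=reg(180,205,222,258,25,48);print('hook',W[m].round(0).tolist()[:60])
print('bench',np.nanmedian(W[255:262,330:380,2]))
```

```text
flange 850 [ 517.6 -312.5   20.5] (511.4351806640625, -308.1448974609375) 60.47774124145508 20.41079933949038
knob 53 [ 518.5 -312.9   47.4] (518.2073364257812, -312.6425476074219) 12.310708045959473 47.33101766643722
disc 434 [490.1 264.6   6.1] (490.36614990234375, 255.65777587890625) 92.07908630371094 5.402909707049616
post 63 [490.4 251.7  45.2] (483.0718994140625, 241.72068786621094) 41.1069450378418 44.817056472289096
hook 118 [491.5 239.3  39.6] (489.18804931640625, 242.6689453125) 42.18418884277344 40.35207403790491
tub 784 69.27265591924186 [483.16371921   7.49806602  69.23063592] ((476.9862060546875, 22.81572723388672), (112.33921813964844, 148.5675048828125), 23.895715713500977)
handle [[490.0, 52.0, 38.0], [490.0, 48.0, 42.0], [490.0, 45.0, 44.0], [489.0, 42.0, 49.0], [485.0, 59.0, 63.0], [487.0, 51.0, 45.0], [487.0, 48.0, 46.0], [487.0, 45.0, 39.0], [487.0, 42.0, 41.0], [484.0, 51.0, 47.0], [484.0, 48.0, 44.0], [484.0, 45.0, 42.0], [483.0, 42.0, 50.0], [481.0, 51.0, 44.0], [481.0, 48.0, 46.0], [481.0, 45.0, 39.0], [481.0, 42.0, 41.0], [478.0, 45.0, 40.0], [477.0, 42.0, 5
[... 1099 characters left out ...]
209.0, 45.0], [506.0, 207.0, 37.0], [503.0, 248.0, 42.0], [503.0, 246.0, 37.0], [504.0, 244.0, 34.0], [503.0, 217.0, 35.0], [503.0, 213.0, 37.0], [500.0, 249.0, 39.0], [500.0, 216.0, 41.0], [500.0, 213.0, 39.0], [498.0, 250.0, 34.0], [497.0, 218.0, 42.0], [497.0, 216.0, 40.0], [494.0, 218.0, 43.0], [494.0, 216.0, 39.0], [491.0, 221.0, 40.0], [491.0, 218.0, 42.0], [488.0, 221.0, 42.0], [485.0, 248.0, 38.0], [485.0, 225.0, 36.0], [485.0, 221.0, 40.0], [482.0, 249.0, 37.0], [482.0, 245.0, 41.0], [482.0, 225.0, 38.0], [482.0, 218.0, 39.0], [479.0, 249.0, 36.0], [479.0, 245.0, 40.0], [479.0, 242.0, 38.0], [479.0, 240.0, 37.0], [479.0, 237.0, 37.0], [479.0, 233.0, 42.0]]
bench -0.20071408500916732
```

View pics/crop1.png

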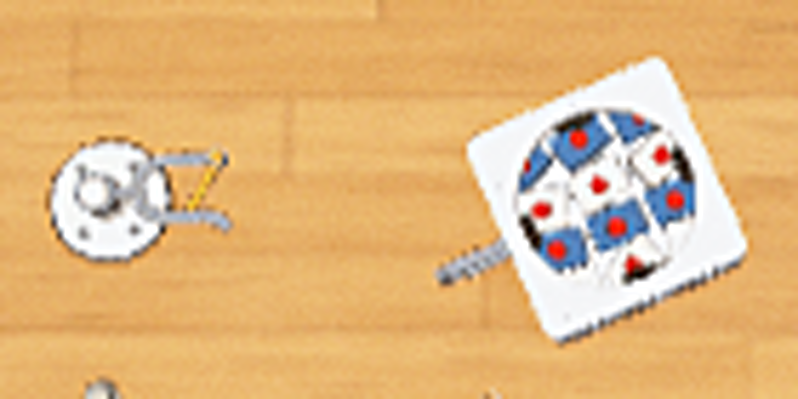

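The crop shows the anchor disc at (111,200), the hook with its gate at about (215,185) opening to the right, and the tub turned about 24° with its handle bar at (445,275). Next I'll fit the tub and anchor poses.

```bash
cat >> h.py <<'E'
def pix2w(s,u,v,z):
    K=s['intrinsics'];T=s['extrinsics'];r=T[:3,:3]@np.linalg.solve(K,[u,v,1.]);o=T[:3,3]
    return (o+r*(z-o[2])/r[2])[:2]
def rows(*a): pass
E
python3 - <<'E'
from h import *
W=np.load('s1.npz')['top'];s=snap('top')
c2=lambda x,y,z: pix2w(s,155+(x+.5)/5.7-.5,205+(y+.5)/5.7-.5,z).round(1)
C=[c2(*p,70) for p in [(660,58),(468,148),(562,340),(746,252)]]
print('tub corners',C,np.mean(C,0)); 
for i in range(4):
    d=C[(i+1)%4]-C[i];print(np.hypot(*d),np.degrees(np.arctan2(d[1],d[0])))
print('handle',c2(445,272,58),c2(443,280,58)); print('disc',c2(111,201,7),'post',c2(100,193,47),'noseend',c2(227,225,38),'boss',c2(221,158,38),'bar up', c2(155,160,38))
p=W[205:275,228:295].reshape(-1,3);p=p[(p[:,2]>66)&(p[:,2]<73)]
print(cv2.minAreaRect(p[:,:2].astype(np.float32)))
E
```

```text
tub corners [array([555.4, -21.8]), array([509. ,  76.9]), array([410.6,  28.3]), array([455. , -65.5])] [482.5     4.475]
109.06259670482818 115.17875449741902
109.74752844597457 -153.71512155073
103.77764691878495 -64.66958052832614
109.49817350074838 23.521515699291164
handle [446.3  89.2] [442.2  90.2]
disc [488.8 272.8] post [488.9 270.2] noseend [472.8 205.2] boss [508.1 209.1] bar up [507.2 243.8]
((482.6343994140625, 10.141288757324219), (112.26332092285156, 120.86670684814453), 23.81792449951172)
```

Request:
{"name": "apply_moves", "arguments": {
  "series": "0.111 -0.0316 0.047 0 -0.3; 0.111 -0.0316 0.047 0 -0.3; 0.111 -0.0316 0.047 0 -0.3; 0.111 -0.0316 0.047 0 -0.3; 0.111 -0.0316 0.047 0 -0.3"
}}

```text
time: 0.57
tool_pos: [388.4, -426.2, 159.9]
tcp_rot: [-180.0, 0.0, 25.4]
ft_force: [0.6, 0.4, -0.0]
finger_gap: 55.8
grip_force: 0.0
```

Request:
{"name": "apply_moves", "arguments": {
  "series": "0.111 -0.0316 0.047 0 -0.3; 0.111 -0.0316 0.047 0 -0.3; 0.111 -0.0316 0.047 0 -0.3; 0.111 -0.0316 0.047 0 -0.3; 0.111 -0.0316 0.047 0.012 -0.3"
}}

```text
time: 0.98
tool_pos: [518.6, -311.8, 89.3]
tcp_rot: [-180.0, 0.0, 24.1]
ft_force: [-0.2, 0.1, 0.1]
finger_gap: 55.6
grip_force: 0.0
```

Request:
{"name": "apply_moves", "arguments": {
  "series": "0 0 0 0 -0.3; 0 0 0 0 -0.3"
}}

```text
time: 1.15
tool_pos: [517.9, -311.0, 88.5]
tcp_rot: [-179.8, 0.1, 24.2]
ft_force: [-0.8, -0.8, 0.7]
finger_gap: 55.6
grip_force: 0.0
```

Request:
{"name": "apply_moves", "arguments": {
  "series": "0 0.003 0.1 0 -0.3; 0 0 0.08 0 -0.3; 0 0 0.035 0 -0.3; 0 0 0 0 1; 0 0 0 0 1",
  "squeeze": 40
}}

```text
time: 1.57
tool_pos: [517.3, -314.7, 25.9]
tcp_rot: [-180.0, 0.0, 24.0]
ft_force: [0.4, 0.2, 0.2]
finger_gap: 32.5
grip_force: 0.0
```

Request:
{"name": "apply_moves", "arguments": {
  "series": "0 0 0 0 1; 0 0 0 0 1; 0 0 0 0 1; 0 0 0 0 1; 0 0 0 0 1"
}}

```text
time: 1.98
tool_pos: [518.9, -314.9, 27.3]
tcp_rot: [179.9, -0.1, 24.1]
ft_force: [-2.2, 0.3, 7.0]
finger_gap: 23.3
grip_force: 39.9
```

Request:
{"name": "apply_moves", "arguments": {
  "series": "0 0 -0.1 0 1; 0 0 -0.12 0 1; 0 0 -0.12 0 1; 0.0366 -0.1131 0 0 1; 0.0366 -0.1131 0 0 1"
}}

```text
time: 2.4
tool_pos: [512.5, -245.0, 131.9]
tcp_rot: [179.6, -0.2, 23.9]
ft_force: [0.9, 1.6, -2.2]
finger_gap: 23.2
grip_force: 39.7
```

Request:
{"name": "apply_moves", "arguments": {
  "series": "0.0366 -0.1131 0 0 1; 0.0366 -0.1131 0 0 1; 0.0366 -0.1131 0 0 1; 0.0366 -0.1131 0 0 1; 0.0366 -0.1131 0 0 1"
}}

```text
time: 2.82
tool_pos: [490.8, -64.2, 127.9]
tcp_rot: [180.0, -0.0, 24.0]
ft_force: [-0.2, -0.1, -1.6]
finger_gap: 23.6
grip_force: 39.7
```

Request:
{"name": "apply_moves", "arguments": {
  "series": "0.0366 -0.1131 0 0 1; 0.0366 -0.1131 0 0 1; 0 0 0 0 1; 0 0 0 0 1"
}}

```text
time: 3.15
tool_pos: [483.5, 6.8, 127.9]
tcp_rot: [180.0, -0.0, 24.3]
ft_force: [-0.1, -1.0, -1.2]
finger_gap: 23.7
grip_force: 39.7
```

Run:
```python
from h import *
a=snap('top');b=snap('scene')
st=sense();print(st['tool_pos'],st['tcp_rot'],st['ft_force'],st['grip_force'])
A=cv2.resize(a['frame'][180:280,220:320],(500,500),interpolation=cv2.INTER_CUBIC)
B=cv2.resize(b['frame'][190:290,230:330],(500,500),interpolation=cv2.INTER_CUBIC)
cv2.imwrite('pics/c2.png',cv2.resize(np.hstack([A,B]),(800,400)))
W=cloud(a);u=a['frame'].astype(int);blue=(u[...,0]>u[...,2]+60)&(W[...,2]>60)
p=W[blue];print(len(p),np.nanmedian(p[:,2]));p=p[np.abs(p[:,2]-np.median(p[:,2]))<6].astype(np.float32)
print(cv2.minEnclosingCircle(p[:,:2]),cv2.fitEllipse(cv2.convexHull(p[:,:2])),p.min(0),p.max(0))
```

```text
[483.95366854   4.6390804  127.94431546] [ 1.79965256e+02 -4.58164168e-03  2.40880119e+01] [ 0.34495571 -0.01816529 -0.93610779] 39.708303809165955
245 120.88384793859086Traceback (most recent call last):
  File "<stdin>", line 9, in <module>
cv2.error: OpenCV(4.12.0) /io/opencv/modules/imgproc/src/shapedescr.cpp:201: error: (-215:Assertion failed) count >= 0 && (depth == CV_32F || depth == CV_32S) in function 'minEnclosingCircle'
```

View pics/c2.png

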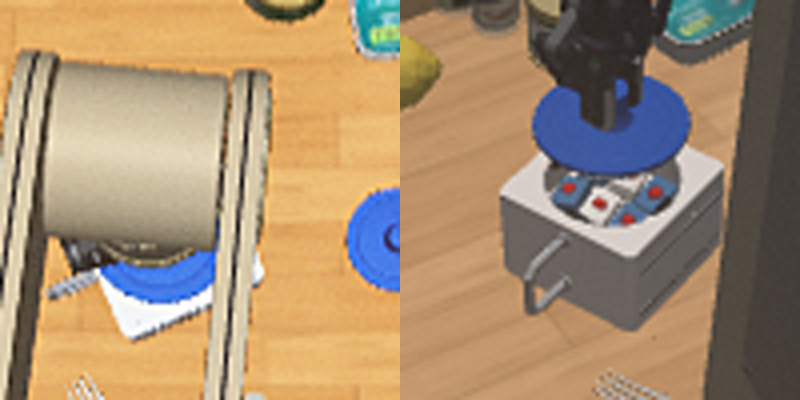

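The lid hangs level above the mouth. The arm blocks much of the top view, so I'll check centring in the scene view.

Run:
```python
from h import *
b=snap('scene');W=cloud(b);u=b['frame'].astype(int)
m=(u[...,0]>u[...,2]+60)&(W[...,2]>112)&(W[...,2]<130)
m[:,:220]=0;m[:190]=0;m[:,340:]=0
p=W[m].astype(np.float32);h=cv2.convexHull(p[:,:2]);print(len(p),np.median(p[:,2]),cv2.minEnclosingCircle(p[:,:2]),cv2.fitEllipse(h))
W2=np.load('s1.npz')['scene'];q=W2[200:300,230:330].reshape(-1,3);q=q[(q[:,2]>67)&(q[:,2]<73)].astype(np.float32)
print(cv2.minAreaRect(q[:,:2]))
```

```text
Traceback (most recent call last):
cv2.error: OpenCV(4.12.0) /io/opencv/modules/imgproc/src/convhull.cpp:143: error: (-215:Assertion failed) total >= 0 && (depth == CV_32F || depth == CV_32S) in function 'convexHull'
```

Run:
```python
from h import *
C=np.ascontiguousarray
b=snap('scene');W=cloud(b);u=b['frame'].astype(int)
m=(u[...,0]>u[...,2]+60)&(W[...,2]>112)&(W[...,2]<130)
m[:,:220]=0;m[:190]=0;m[:,340:]=0
p=W[m];xy=C(p[:,:2],np.float32);h=cv2.convexHull(xy);print(len(p),np.median(p[:,2]),cv2.minEnclosingCircle(xy),cv2.fitEllipse(h))
W2=np.load('s1.npz')['scene'];q=W2[200:300,230:330].reshape(-1,3);q=q[(q[:,2]>67)&(q[:,2]<73)]
print(cv2.minAreaRect(C(q[:,:2],np.float32)))
```

```text
565 121.13046684718688 ((483.501708984375, 7.920159816741943), 54.03648376464844) ((485.63775634765625, 7.365328311920166), (101.43830871582031, 105.27684783935547), 55.71242141723633)
((445.4772033691406, 94.23738861083984), (116.0444564819336, 307.14849853515625), 24.681331634521484)
```

Run:
```python
from h import *
W2=np.load('s1.npz')['scene'];im=cv2.imread('pics/scene1.png').astype(int)
m=np.zeros(W2.shape[:2],bool);m[205:280,245:320]=1
m&=(abs(W2[...,2]-70)<3)&(im.min(2)>140)
n,l,st,_=cv2.connectedComponentsWithStats(m.astype(np.uint8));k=1+st[1:,4].argmax();q=W2[l==k]
print(len(q),cv2.minAreaRect(np.ascontiguousarray(q[:,:2],np.float32)))
# inner mouth: ellipse of hole pixels
W=np.load('s1.npz')['top'];im=cv2.imread('pics/top1.png').astype(int)
m=np.zeros(W.shape[:2],bool);m[208:270,230:292]=1;m&=(abs(W[...,2]-70)<3)
n,l,st,_=cv2.connectedComponentsWithStats(m.astype(np.uint8),connectivity=4);k=1+st[1:,4].argmax();q=W[l==k]
print(len(q),cv2.minAreaRect(np.ascontiguousarray(q[:,:2],np.float32)))
```

```text
458 ((486.546142578125, 7.999107360839844), (112.8691635131836, 115.07451629638672), 23.324825286865234)
130 ((442.6767883300781, 38.83199691772461), (75.01741027832031, 36.020694732666016), 51.80481719970703)
```

Request:
{"name": "apply_moves", "arguments": {
  "series": "0.003 0.001 0.06 0 1; 0 0 0.03 0 1; 0 0 0.015 0 1; 0 0 0.006 0 1; 0 0 0 0 1"
}}

```text
time: 3.77
tool_pos: [484.3, 4.8, 94.1]
tcp_rot: [-179.9, 0.1, 24.0]
ft_force: [-0.5, 0.9, -1.1]
finger_gap: 23.5
grip_force: 39.7
```

Request:
{"name": "apply_moves", "arguments": {
  "series": "0 0 0.006 0 1; 0 0 0.004 0 1; 0 0 0 0 1"
}}

```text
time: 4.02
tool_pos: [485.1, 5.0, 93.0]
tcp_rot: [180.0, -0.0, 24.1]
ft_force: [-6.0, 0.6, 9.7]
finger_gap: 23.4
grip_force: 40.7
```

Request:
{"name": "apply_moves", "arguments": {
  "series": "0 0 -0.006 0 -0.65; 0 0 0 0 -0.65; 0 0 0 0 -0.65; 0 0 0 0 -0.65; 0 0 0 0 -0.65"
}}

```text
time: 4.43
tool_pos: [484.8, 5.1, 93.3]
tcp_rot: [180.0, -0.0, 24.1]
ft_force: [-0.4, 1.0, 0.4]
finger_gap: 70.4
grip_force: 0.0
```

Request:
{"name": "apply_moves", "arguments": {
  "series": "0 0 0.02 0 -0.65; 0 0 0.02 0 -0.65; 0 0 0 0 -0.65"
}}

```text
time: 4.68
tool_pos: [483.5, 5.2, 79.4]
tcp_rot: [-179.9, 0.1, 24.1]
ft_force: [-1.0, 0.2, -0.8]
finger_gap: 70.5
grip_force: 0.0
```

Run:
```python
from h import *
b=snap('scene');print(sense()['tool_pos'],sense()['ft_force'],sense()['finger_gap'])
cv2.imwrite('pics/c3.png',cv2.resize(b['frame'][180:290,225:345],(655,600),interpolation=cv2.INTER_CUBIC))
W=cloud(b);u=b['frame'].astype(int)
m=(u[...,0]>u[...,2]+60)&(W[...,2]>72)&(W[...,2]<95)
m[:,:220]=0;m[:190]=0;m[:,340:]=0
p=W[m];print(len(p),np.median(p[:,2]),cv2.fitEllipse(cv2.convexHull(np.ascontiguousarray(p[:,:2],np.float32))))
```

```text
[483.70610215   5.2188252   79.89522913] [ 1.39351804 -0.61657484  0.29075127] 70.28741112500303
442 85.93698614290844 ((482.93731689453125, 7.909553527832031), (97.88097381591797, 105.0921630859375), 10.408088684082031)
```

View pics/c3.png

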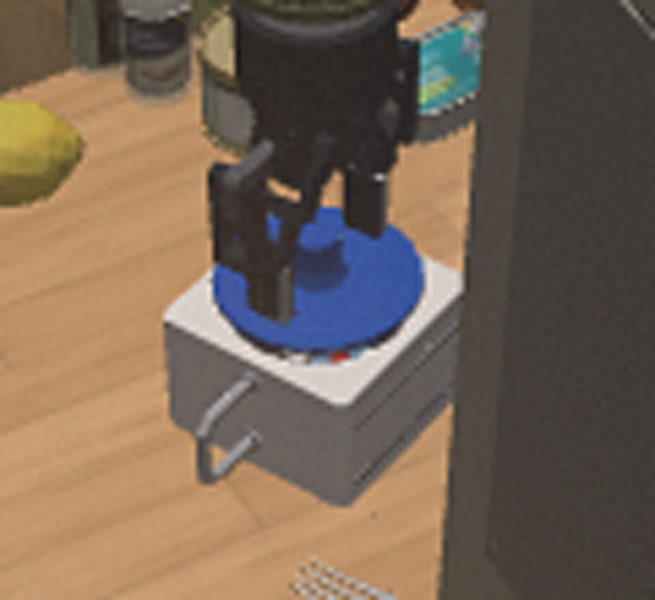

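The lid rests on the beads with its flange near 86 mm. The fingers stand over the flange at (270,310) and (365,230), so I'll press.

Request:
{"name": "apply_moves", "arguments": {
  "series": "0 0 0.01 0 -0.65; 0 0 0.01 0 -0.65"
}}

```text
time: 4.9
tool_pos: [485.6, 5.3, 76.5]
tcp_rot: [180.0, -0.1, 24.1]
ft_force: [-9.1, 3.5, 30.9]
finger_gap: 70.4
grip_force: 15.3
```

Request:
{"name": "apply_moves", "arguments": {
  "series": "0 0 0.01 0 -0.65; 0 0 0.01 0 -0.65"
}}

```text
time: 5.07
tool_pos: [486.7, 4.8, 71.4]
tcp_rot: [179.9, -0.2, 24.1]
ft_force: [0.6, -0.2, 5.5]
finger_gap: 70.5
grip_force: 3.4
```

Request:
{"name": "apply_moves", "arguments": {
  "series": "0 0 0.008 0 -0.65; 0 0 0 0 -0.65"
}}

```text
time: 5.23
tool_pos: [485.5, 5.1, 67.2]
tcp_rot: [180.0, -0.1, 24.1]
ft_force: [0.6, 0.1, 1.5]
finger_gap: 70.5
grip_force: 1.1
```

Request:
{"name": "apply_moves", "arguments": {
  "series": "0 0 0.006 0 -0.65; 0 0 0.004 0 -0.65"
}}

```text
time: 5.4
tool_pos: [485.6, 5.0, 66.9]
tcp_rot: [180.0, -0.0, 24.1]
ft_force: [-19.3, 0.7, 45.1]
finger_gap: 70.5
grip_force: 22.2
```

Request:
{"name": "apply_moves", "arguments": {
  "series": "0 0 0.004 0 -0.65; 0 0 0 0 -0.65"
}}

```text
time: 5.57
tool_pos: [485.6, 5.0, 66.9]
tcp_rot: [180.0, -0.0, 24.1]
ft_force: [-21.0, 1.0, 44.0]
finger_gap: 70.6
grip_force: 22.2
```

Request:
{"name": "apply_moves", "arguments": {
  "series": "0 0 -0.05 0 -0.65; 0 0 -0.015 -0.0604 -0.65; 0 0 0 -0.0604 -0.65; 0 0 0 -0.0604 -0.65; 0 0 0 -0.0604 -0.65"
}}

```text
time: 5.98
tool_pos: [484.5, 5.2, 81.9]
tcp_rot: [-180.0, 0.0, 52.1]
ft_force: [0.5, 0.3, -0.5]
finger_gap: 70.4
grip_force: 0.0
```

Request:
{"name": "apply_moves", "arguments": {
  "series": "0 0 0 -0.0604 -0.65; 0 0 0 -0.0604 -0.65; 0 0 0 -0.0604 -0.65; 0 0 0 -0.0604 -0.65; 0 0 0 -0.0604 -0.65"
}}

```text
time: 6.4
tool_pos: [484.3, 5.2, 81.6]
tcp_rot: [-179.9, -0.0, 86.7]
ft_force: [0.3, 1.0, 0.6]
finger_gap: 70.4
grip_force: 0.0
```

Request:
{"name": "apply_moves", "arguments": {
  "series": "0 0 0 -0.0604 -0.65; 0 0 0 -0.0604 -0.65; 0 0 0 -0.0604 -0.65; 0 0 0 -0.0604 -0.65; 0 0 0 0 -0.65"
}}

```text
time: 6.82
tool_pos: [484.3, 5.2, 81.7]
tcp_rot: [-180.0, -0.0, 114.4]
ft_force: [-0.5, 0.1, 0.2]
finger_gap: 70.1
grip_force: 0.0
```

Request:
{"name": "apply_moves", "arguments": {
  "series": "0 0 0.03 0 -0.65; 0 0 0 0 -0.65"
}}

```text
time: 6.98
tool_pos: [483.6, 5.3, 71.3]
tcp_rot: [-179.9, -0.1, 113.8]
ft_force: [-0.0, -0.5, -1.2]
finger_gap: 70.6
grip_force: 0.0
```

Request:
{"name": "apply_moves", "arguments": {
  "series": "0 0 0.012 0 -0.65; 0 0 0.008 0 -0.65"
}}

```text
time: 7.15
tool_pos: [484.6, 5.2, 67.0]
tcp_rot: [-180.0, -0.0, 113.9]
ft_force: [-16.5, 1.5, 33.5]
finger_gap: 70.3
grip_force: 16.4
```

Request:
{"name": "apply_moves", "arguments": {
  "series": "0 0 0.006 0 -0.65; 0 0 0 0 -0.65"
}}

```text
time: 7.32
tool_pos: [484.6, 5.2, 67.1]
tcp_rot: [-179.9, -0.0, 114.0]
ft_force: [-13.0, 0.7, 22.5]
finger_gap: 70.4
grip_force: 11.3
```

Request:
{"name": "apply_moves", "arguments": {
  "series": "0 0 0.008 0 -0.65; 0 0 0.004 0 -0.65; 0 0 0 0 -0.65"
}}

```text
time: 7.57
tool_pos: [484.9, 5.2, 66.9]
tcp_rot: [-179.9, -0.0, 114.0]
ft_force: [-31.7, 1.4, 57.0]
finger_gap: 70.4
grip_force: 28.7
```

Request:
{"name": "apply_moves", "arguments": {
  "series": "0 0 -0.1 0 -1; 0 0 -0.1 0 -1; -0.12 0 0 0 -1; -0.12 0 0 0 -1; -0.12 0 0 0 -1"
}}

```text
time: 7.98
tool_pos: [529.9, -94.5, 122.8]
tcp_rot: [179.9, 0.1, 114.0]
ft_force: [0.6, 0.5, -0.2]
finger_gap: 85.3
grip_force: 0.0
```

```bash
cat >> h.py <<'E'
def lid():
    b=snap('scene');W=cloud(b);u=b['frame'].astype(int)
    m=(u[...,0]>u[...,2]+60)&(W[...,2]>66)&(W[...,2]<90); m[:180]=0;m[:,340:]=0
    p=W[m];A=np.c_[p[:,:2]-p[:,:2].mean(0),np.ones(len(p))];k=np.linalg.lstsq(A,p[:,2],rcond=None)[0]
    c=cv2.fitEllipse(cv2.convexHull(np.ascontiguousarray(p[:,:2],np.float32)))
    print('lid n',len(p),'medz',np.median(p[:,2]),'tilt,z',k,c); return b,W
E
python3 - <<'E'
from h import *
b,W=lid(); print(sense()['tool_pos'],sense()['tcp_rot'],sense()['ft_force'])
E
```

```text
lid n 653 medz 75.51177350785144 tilt,z [-3.95649938e-05 -1.30284726e-03  7.55471606e+01] ((484.1318664550781, 7.910825252532959), (100.45429229736328, 103.62098693847656), 62.20118713378906)
[ 531.5980174  -100.35230558  122.64092727] [179.91316701   0.29147024 113.88017634] [-4.40990013 -3.71716852  0.52128127]
```

Request:
{"name": "apply_moves", "arguments": {
  "series": "0 0 0 0.05 -0.3; 0 0 0 0.05 -0.3; 0 0 0 0.05 -0.3; 0 0 0 0.05 -0.3; 0.013 -0.11 0 0 -0.3"
}}

```text
time: 8.45
tool_pos: [498.0, -90.7, 120.3]
tcp_rot: [-180.0, -0.0, 90.6]
ft_force: [-0.1, -0.9, 0.4]
finger_gap: 55.6
grip_force: 0.0
```

Request:
{"name": "apply_moves", "arguments": {
  "series": "0 0 0.12 0 -0.3; 0 0 0.12 0 -0.3; 0 0 0.1 0 -0.3; 0 0 0 0 -0.3"
}}

```text
time: 8.78
tool_pos: [490.2, -88.7, 13.3]
tcp_rot: [-179.4, -0.2, 91.0]
ft_force: [-0.7, 0.2, -0.2]
finger_gap: 55.3
grip_force: 0.0
```

Request:
{"name": "apply_moves", "arguments": {
  "series": "0 0.02 -0.015 0 -0.3; 0.02 0.003 0 0 -0.3; 0.02 0.003 0 0 -0.3; 0.02 0.003 0 0 -0.3; 0.02 0.003 0 0 -0.3"
}}

```text
time: 9.2
tool_pos: [506.9, -66.8, 26.9]
tcp_rot: [179.8, 0.2, 91.2]
ft_force: [-1.8, -9.6, 6.3]
finger_gap: 55.4
grip_force: 3.5
```

Request:
{"name": "apply_moves", "arguments": {
  "series": "0.02 0.003 0 0 -0.3; 0.02 0.003 0 0 -0.3; 0.02 0.003 0 0 -0.3; 0 0 0 0 -0.3"
}}

```text
time: 9.53
tool_pos: [509.2, -48.2, 26.9]
tcp_rot: [179.8, 0.1, 91.2]
ft_force: [-1.2, -4.8, 7.3]
finger_gap: 55.9
grip_force: 1.6
```

```bash
cat >> h.py <<'E'
def tub(b,W,zlo=66,zhi=73):
    im=b['frame'].astype(int);m=(W[...,2]>zlo)&(W[...,2]<zhi)&(im.min(2)>110)&(im.max(2)-im.min(2)<40)&(W[...,0]>380)&(W[...,0]<600)&(abs(W[...,1]-70)<170)
    n,l,st,_=cv2.connectedComponentsWithStats(m.astype(np.uint8));k=1+st[1:,4].argmax();q=W[l==k]
    print('tub',len(q),cv2.minAreaRect(np.ascontiguousarray(q[:,:2],np.float32)))
E
python3 - <<'E'
from h import *
b,W=lid();tub(b,W); print(sense()['tool_pos'],sense()['tcp_rot'],sense()['ft_force'])
E
```

```text
lid n 666 medz 75.43000730111243 tilt,z [-1.99178623e-03  4.81756475e-03  7.54428755e+01] ((488.1959533691406, 29.423892974853516), (101.00070190429688, 104.6859130859375), 45.99932098388672)
tub 287 ((488.19183349609375, 29.428863525390625), (114.52936553955078, 115.3570327758789), 22.215070724487305)
[509.2354509  -48.20614317  26.86743814] [1.79772825e+02 1.22803883e-01 9.11696548e+01] [-0.38137247 -4.0228519   6.93757238]
```

Request:
{"name": "apply_moves", "arguments": {
  "series": "-0.06 0 0 0 -1; 0 0 0 -0.0625 -1; 0 0 0 -0.0625 -1; 0 0 0 -0.0625 -1; 0 0 0 0 -1"
}}

```text
time: 10.0
tool_pos: [508.3, -65.6, 25.4]
tcp_rot: [179.9, 0.1, 113.0]
ft_force: [-0.1, -0.0, 1.0]
finger_gap: 85.3
grip_force: 0.0
```

Request:
{"name": "apply_moves", "arguments": {
  "series": "0.03 0.03 0 0 -1; 0.02 0.019 0 0 -1; 0 0 0 0 -1; 0 0 0 0 -1"
}}

```text
time: 10.33
tool_pos: [515.6, -45.6, 24.5]
tcp_rot: [180.0, 0.0, 112.6]
ft_force: [-0.3, -1.1, -0.1]
finger_gap: 85.1
grip_force: 0.0
```

Request:
{"name": "apply_moves", "arguments": {
  "series": "0 0 0.045 0 -1; 0.025 0 0 0 -1; 0.015 0 0 0 -1; 0.008 0 0 0.024 -1; 0.008 0 0 0.024 -1"
}}

```text
time: 10.75
tool_pos: [508.2, -30.8, 10.9]
tcp_rot: [-179.9, 0.0, 107.0]
ft_force: [-1.2, -2.5, -1.5]
finger_gap: 85.2
grip_force: 0.0
```

Request:
{"name": "apply_moves", "arguments": {
  "series": "0.008 0 0 0.024 -1; 0.008 0 0 0.024 -1; 0.008 0 0 0.024 -1; 0.008 0 0 0.024 -1; 0.008 0 0 0.024 -1"
}}

```text
time: 11.17
tool_pos: [505.7, -19.2, 10.9]
tcp_rot: [-179.9, 0.0, 93.2]
ft_force: [-1.3, -3.4, -1.3]
finger_gap: 85.4
grip_force: 0.0
```

Request:
{"name": "apply_moves", "arguments": {
  "series": "0.008 0 0 0.024 -1; 0.01 0 0 0 -1; 0.01 0 0 0 -1; 0 0 0 0 -1"
}}

```text
time: 11.5
tool_pos: [506.1, -10.3, 10.9]
tcp_rot: [-180.0, -0.0, 90.7]
ft_force: [-0.2, -2.6, -0.7]
finger_gap: 85.6
grip_force: 0.0
```

Run:
```python
from h import *
b,W=lid();tub(b,W); a=snap('top')
cv2.imwrite('pics/t5.png',cv2.resize(a['frame'][195:285,150:310],(800,450),interpolation=cv2.INTER_CUBIC))
```

```text
lid n 679 medz 75.60042913351981 tilt,z [-4.69179225e-03  8.46055386e-03  7.56428532e+01] ((494.2817077636719, 70.41875457763672), (99.73736572265625, 104.35411834716797), 74.70089721679688)
tub 295 ((494.67449951171875, 70.39453887939453), (113.65553283691406, 114.31275177001953), 14.728178024291992)
```

View pics/t5.png

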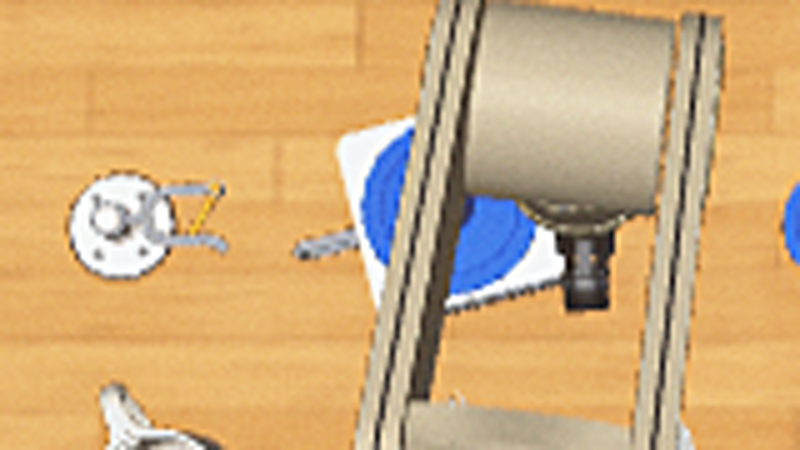

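Request:
{"name": "apply_moves", "arguments": {
  "series": "-0.03 0 0 0 -0.53; 0 -0.027 0 0 -0.53; 0 0 0 0 -0.53; 0.03 0 0 0 -0.53; 0.02 0 0 0 -0.53"
}}

```text
time: 12.02
tool_pos: [497.9, -4.7, 10.8]
tcp_rot: [-180.0, 0.0, 90.5]
ft_force: [-0.6, -4.6, 0.7]
finger_gap: 65.5
grip_force: 0.0
```

Request:
{"name": "apply_moves", "arguments": {
  "series": "0.02 0 0 0 -0.53; 0.02 0 0 0 -0.53; 0.02 0 0 0 -0.53; 0 0 0 0 -0.53; 0 0 0 0 -0.53"
}}

```text
time: 12.43
tool_pos: [498.2, 14.0, 10.9]
tcp_rot: [180.0, -0.0, 90.7]
ft_force: [-0.4, 0.1, 0.6]
finger_gap: 65.2
grip_force: 0.0
```

Run:
```python
from h import *
b,W=lid();tub(b,W)
```

```text
lid n 687 medz 75.73351212498505 tilt,z [-3.14362753e-03  3.31166863e-03  7.56604412e+01] ((500.4000244140625, 90.83578491210938), (100.31028747558594, 105.58534240722656), 54.984222412109375)
tub 295 ((500.4917297363281, 91.30036926269531), (114.15492248535156, 113.67899322509766), 6.859710216522217)
```

Request:
{"name": "apply_moves", "arguments": {
  "series": "-0.03 0 0 0 -0.53; 0 0 -0.117 0.06 -0.53; 0 0 -0.117 0.06 -0.53; 0 0 -0.117 0.06 -0.53; 0 0 -0.117 0.06 -0.53"
}}

```text
time: 12.9
tool_pos: [497.7, 3.4, 152.6]
tcp_rot: [-180.0, 0.0, 62.7]
ft_force: [0.3, -0.8, 0.1]
finger_gap: 65.3
grip_force: 0.0
```

Request:
{"name": "apply_moves", "arguments": {
  "series": "0 0 0 0.06 -0.53; 0 0 0 0.06 -0.53; 0 0 0 0.06 -0.53; 0 0 0 0.06 -0.53; 0 0 0 0.06 -0.53"
}}

```text
time: 13.32
tool_pos: [498.2, 3.4, 151.4]
tcp_rot: [180.0, -0.0, 28.4]
ft_force: [0.1, -0.2, -1.0]
finger_gap: 65.2
grip_force: 0.0
```

Request:
{"name": "apply_moves", "arguments": {
  "series": "0 0 0 0.06 -0.53; 0 0 0 0.06 -0.53; 0 0 0 0.06 -0.53; 0 0 0 0.06 -0.53; 0 0 0 0 -0.53"
}}

```text
time: 13.73
tool_pos: [498.2, 3.4, 151.2]
tcp_rot: [-180.0, -0.0, 0.9]
ft_force: [-0.8, -0.2, 0.1]
finger_gap: 65.7
grip_force: 0.0
```

Request:
{"name": "apply_moves", "arguments": {
  "series": "0.0767 -0.0725 0 0 -0.53; 0.0767 -0.0725 0 0 -0.53; 0.0767 -0.0725 0 0 -0.53; 0.0767 -0.0725 0 0 -0.53; 0 0 0 0 -0.53"
}}

```text
time: 14.15
tool_pos: [590.9, 96.0, 150.4]
tcp_rot: [-179.9, -0.0, 1.6]
ft_force: [0.1, -0.6, -0.2]
finger_gap: 65.3
grip_force: 0.0
```

Run:
```python
from h import *
b,W=lid();tub(b,W);s=sense();print(s['tool_pos'],s['tcp_rot'],s['joint_pos'])
a=snap('top');W=cloud(a)
cv2.imwrite('pics/t6.png',cv2.resize(a['frame'][140:280,150:310],(686,600),interpolation=cv2.INTER_CUBIC))
```

```text
lid n 684 medz 75.74057872431814 tilt,z [-8.39726705e-03  3.43639345e-03  7.57843780e+01] ((499.8214416503906, 91.1438217163086), (100.43115997314453, 105.14336395263672), 64.48016357421875)
tub 301 ((499.03875732421875, 91.93317413330078), (112.64717102050781, 112.031005859375), 5.997453212738037)
[589.38570865  94.40800074 150.34394194] [-1.79976205e+02  3.88538094e-02  1.57797178e+00] [4.16400714e+00 9.92144242e+00 9.11296984e+01 2.60023407e-02
 7.89866009e+01 9.25810676e+01]
```

View pics/t6.png

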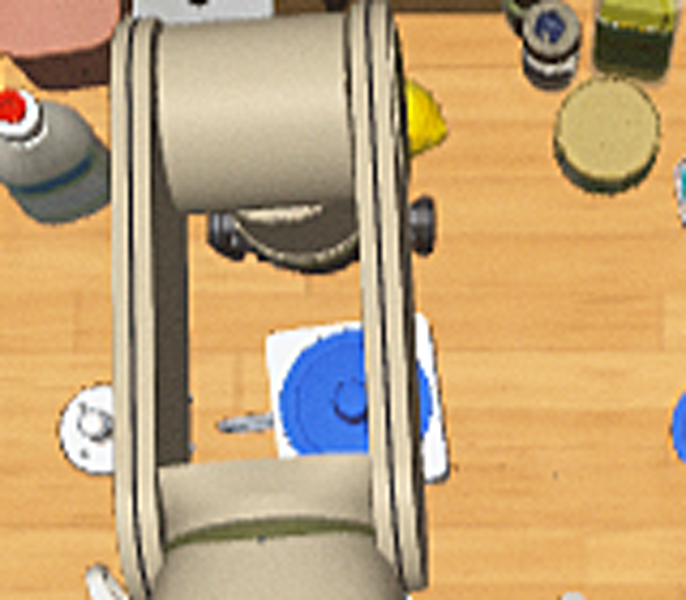

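Request:
{"name": "apply_moves", "arguments": {
  "series": "0 0 0.117 0 -0.53; 0 0 0.117 0 -0.53; 0 0 0.117 0 -0.53; 0 0 0.113 0 -0.53; 0 0 0 0 -0.53"
}}

```text
time: 14.67
tool_pos: [581.5, 91.3, 4.2]
tcp_rot: [180.0, 0.7, 1.3]
ft_force: [-2.3, -0.2, -2.3]
finger_gap: 65.3
grip_force: 0.0
```

Request:
{"name": "apply_moves", "arguments": {
  "series": "-0.035 0 0 0 -0.53; -0.015 0 0 0 -0.53; -0.015 0 0 0 -0.53; -0.015 0 0 0 -0.53; -0.012 0 0 0 -0.53"
}}

```text
time: 15.08
tool_pos: [562.0, 92.1, 14.1]
tcp_rot: [180.0, -0.2, 1.2]
ft_force: [5.0, -1.5, -0.0]
finger_gap: 65.3
grip_force: 0.0
```

Request:
{"name": "apply_moves", "arguments": {
  "series": "-0.01 0 0 0 -0.53; 0 0 0 0 -0.53; 0 0 0 0 -0.53"
}}

```text
time: 15.33
tool_pos: [558.7, 92.5, 13.2]
tcp_rot: [-180.0, -0.1, 1.2]
ft_force: [4.1, -0.3, 2.2]
finger_gap: 65.0
grip_force: 0.0
```

Run:
```python
from h import *
b,W=lid();tub(b,W);s=sense();print(s['tool_pos'],s['tcp_rot'])
```

```text
lid n 698 medz 75.72729258441382 tilt,z [-5.34940995e-03  7.32065146e-03  7.57262302e+01] ((489.4757995605469, 90.01313781738281), (100.67111206054688, 105.13887023925781), 68.89663696289062)
tub 305 ((489.874267578125, 91.01611328125), (114.24254608154297, 112.65084838867188), 0.8790784478187561)
[558.62312617  92.50057509  12.91920779] [-1.79986904e+02 -1.11360479e-01  1.21998242e+00]
```

Request:
{"name": "apply_moves", "arguments": {
  "series": "0.06 0 0 0 -0.53; 0 0 -0.117 0 -0.53; 0 0 -0.117 0 -0.53; 0 0 -0.117 0 -0.53; 0 0 -0.117 -0.06 -0.53"
}}

```text
time: 15.8
tool_pos: [574.1, 92.8, 152.4]
tcp_rot: [-180.0, 0.2, 8.0]
ft_force: [-0.0, 0.2, 0.4]
finger_gap: 65.4
grip_force: 0.0
```

Request:
{"name": "apply_moves", "arguments": {
  "series": "0 0 0 -0.06 -0.53; 0 0 0 -0.06 -0.53; 0 0 0 -0.06 -0.53; 0 0 0 -0.06 -0.53; 0 0 0 -0.06 -0.53"
}}

```text
time: 16.22
tool_pos: [574.5, 92.9, 151.5]
tcp_rot: [-179.9, 0.1, 42.8]
ft_force: [-0.1, 0.4, -0.1]
finger_gap: 65.4
grip_force: 0.0
```

Request:
{"name": "apply_moves", "arguments": {
  "series": "0 0 0 -0.06 -0.53; 0 0 0 -0.06 -0.53; 0 0 0 -0.06 -0.53; 0 0 0 -0.06 -0.53; 0 0 0 -0.06 -0.53"
}}

```text
time: 16.63
tool_pos: [574.5, 92.9, 151.3]
tcp_rot: [-179.8, 0.0, 77.2]
ft_force: [-0.2, 0.1, -0.2]
finger_gap: 65.3
grip_force: 0.0
```

Request:
{"name": "apply_moves", "arguments": {
  "series": "0 0 0 -0.06 -0.53; 0 0 0 -0.06 -0.53; -0.0742 -0.0745 0 0 -0.53; -0.0742 -0.0745 0 0 -0.53; -0.0742 -0.0745 0 0 -0.53"
}}

```text
time: 17.05
tool_pos: [507.3, 25.1, 151.0]
tcp_rot: [-179.8, -0.0, 90.7]
ft_force: [-0.2, -1.1, 0.5]
finger_gap: 65.2
grip_force: 0.0
```

Request:
{"name": "apply_moves", "arguments": {
  "series": "-0.0742 -0.0745 0 0 -0.53; 0 0 0.117 0 -0.53; 0 0 0.117 0 -0.53; 0 0 0.117 0 -0.53; 0 0 0.117 0 -0.53"
}}

```text
time: 17.47
tool_pos: [486.2, 2.8, 10.4]
tcp_rot: [-179.9, -0.0, 90.6]
ft_force: [-0.2, -0.5, 0.4]
finger_gap: 65.4
grip_force: 0.0
```

Request:
{"name": "apply_moves", "arguments": {
  "series": "0 0 0 0 -0.53; 0 0 0 0 -0.53"
}}

```text
time: 17.63
tool_pos: [483.9, 3.2, 9.7]
tcp_rot: [-179.6, -0.1, 90.6]
ft_force: [-0.0, -0.1, 1.4]
finger_gap: 65.1
grip_force: 0.0
```

Run:
```python
from h import *
b,W=lid();tub(b,W);s=sense();print(s['tool_pos'],s['tcp_rot'])
a=snap('top')
cv2.imwrite('pics/t7.png',cv2.resize(a['frame'][205:275,150:270],(800,467),interpolation=cv2.INTER_CUBIC))
```

```text
lid n 695 medz 75.59806459280514 tilt,z [-6.95093416e-03  3.01747672e-03  7.56204177e+01] ((488.5780944824219, 90.12128448486328), (100.58000183105469, 105.38057708740234), 41.766761779785156)
tub 219 ((489.46533203125, 111.30238342285156), (114.65570831298828, 75.53448486328125), 3.5993154048919678)
[486.51971299   2.96936443  12.16403577] [-1.79861814e+02 -2.21890542e-02  9.06032264e+01]
```

View pics/t7.png

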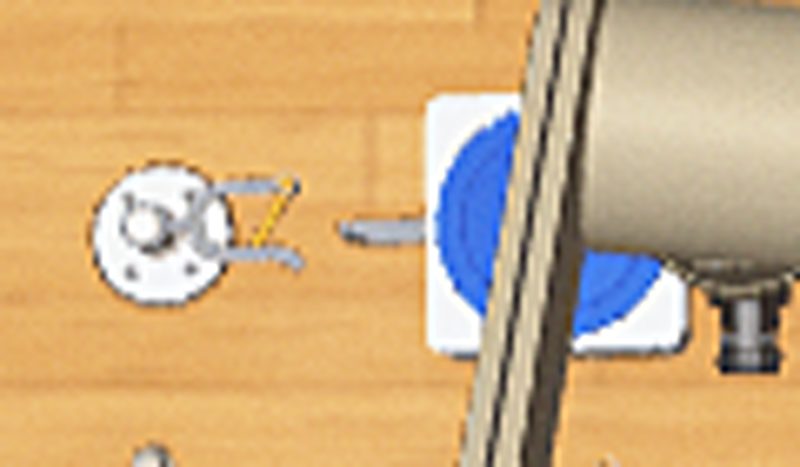

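The tub is lined up with the hook. Crop positions: bar at (345,232), boss at (289,186), nose tip at (298,265). The bar sits a few mm toward the nose, within range, so I'll push on with a slight +x drift.

Request:
{"name": "apply_moves", "arguments": {
  "series": "0.04 0 0 0 -0.53; 0.02 0 0 0 -0.53; 0.015 0.002 0 0 -0.53; 0.015 0.002 0 0 -0.53; 0.015 0.002 0 0 -0.53"
}}

```text
time: 18.15
tool_pos: [490.2, 34.2, 13.9]
tcp_rot: [179.8, 0.1, 90.6]
ft_force: [0.2, -6.2, 2.2]
finger_gap: 65.1
grip_force: 0.0
```

Request:
{"name": "apply_moves", "arguments": {
  "series": "0.015 0.002 0 0 -0.53; 0.015 0.002 0 0 -0.53; 0 0 0 0 -0.53"
}}

```text
time: 18.4
tool_pos: [491.2, 44.0, 13.7]
tcp_rot: [179.8, 0.0, 90.6]
ft_force: [-0.3, -0.2, 0.5]
finger_gap: 65.2
grip_force: 0.0
```

Run:
```python
from h import *
b,W=lid();s=sense();print(s['tool_pos'],s['tcp_rot'])
a=snap('top')
cv2.imwrite('pics/t8.png',cv2.resize(a['frame'][215:260,160:240],(800,450),interpolation=cv2.INTER_CUBIC))
```

```text
lid n 716 medz 75.82475607876518 tilt,z [-5.58684247e-03  1.45614741e-03  7.58008241e+01] ((490.806640625, 114.85869598388672), (101.39137268066406, 104.3239974975586), 71.79370880126953)
[490.88121589  43.97336444  13.34016468] [ 1.79866609e+02 -3.90692948e-03  9.06521752e+01]
```

View pics/t8.png

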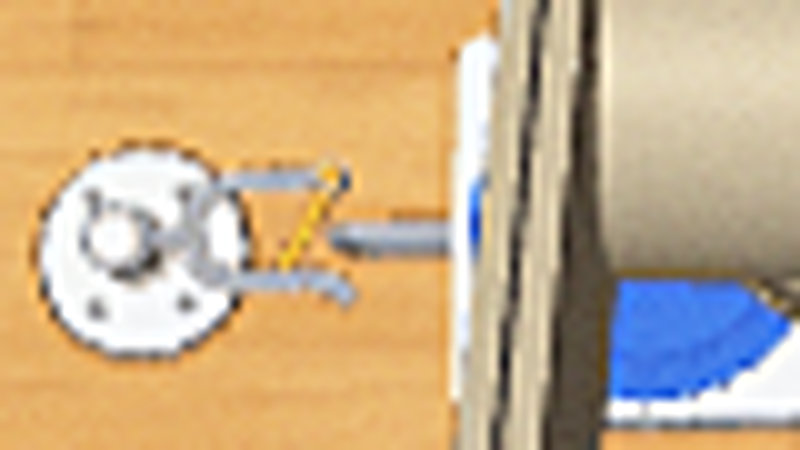

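The bar at (345,238) is centred between the boss at (343,180) and the nose at (350,297). I'll push it through the gate.

Request:
{"name": "apply_moves", "arguments": {
  "series": "0.012 0 0 0 -0.53; 0.012 0 0 0 -0.53; 0.012 0 0 0 -0.53; 0.012 0 0 0 -0.53; 0 0 0 0 -0.53"
}}

```text
time: 18.92
tool_pos: [490.2, 57.2, 12.7]
tcp_rot: [179.9, 0.1, 90.6]
ft_force: [1.0, -6.1, 3.3]
finger_gap: 65.2
grip_force: 0.0
```

Request:
{"name": "apply_moves", "arguments": {
  "series": "0.012 0 0 0 -0.53; 0.012 0 0 0 -0.53; 0.01 0 0 0 -0.53; 0 0 0 0 -0.53"
}}

```text
time: 19.25
tool_pos: [489.6, 67.3, 12.3]
tcp_rot: [180.0, 0.1, 90.6]
ft_force: [-1.3, -6.2, 3.1]
finger_gap: 65.1
grip_force: 0.0
```

Run:
```python
from h import *
b,W=lid();s=sense();print(s['tool_pos'],s['tcp_rot'],s['ft_force'])
a=snap('top')
A=cv2.resize(a['frame'][215:260,160:240],(800,450),interpolation=cv2.INTER_CUBIC)
cv2.imwrite('pics/t9.png',A)
```

```text
lid n 726 medz 75.68639688575263 tilt,z [-8.31956317e-03  3.17660569e-03  7.56325862e+01] ((489.64874267578125, 138.08169555664062), (100.79327392578125, 105.83538055419922), 61.86045837402344)
[489.62278803  67.32548617  12.35763544] [1.79993378e+02 7.34073021e-02 9.06215203e+01] [-1.34349582 -4.72321199  2.69644798]
```

View pics/t9.png

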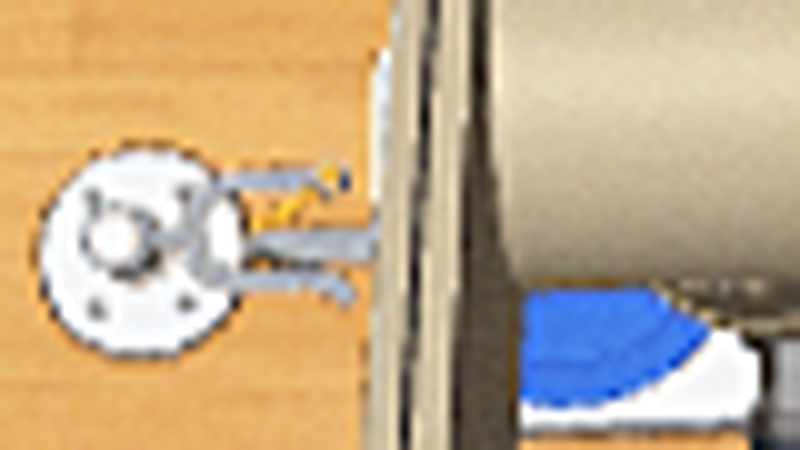

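The bar is near (255,247) and the gate is still deflected, so I need a few mm more.

Request:
{"name": "apply_moves", "arguments": {
  "series": "0.008 0 0 0 -0.53; 0 0 0 0 -0.53"
}}

```text
time: 19.52
tool_pos: [489.5, 69.6, 12.4]
tcp_rot: [-180.0, 0.1, 90.6]
ft_force: [-1.1, -5.4, 3.3]
finger_gap: 65.0
grip_force: 0.0
```

Request:
{"name": "apply_moves", "arguments": {
  "series": "0.008 0 0 0 -0.53; 0 0 0 0 -0.53; 0 0 0 0 -0.53"
}}

```text
time: 19.77
tool_pos: [489.5, 72.6, 12.2]
tcp_rot: [180.0, 0.0, 90.6]
ft_force: [-0.3, -3.1, 0.4]
finger_gap: 65.4
grip_force: 0.0
```

Run:
```python
from h import *
b,W=lid();s=sense();print(s['tool_pos'],s['tcp_rot'],s['ft_force'])
a=snap('top')
A=cv2.resize(a['frame'][215:260,160:210],(500,450),interpolation=cv2.INTER_CUBIC)
B=cv2.resize(b['frame'][235:315,170:260],(300,267),interpolation=cv2.INTER_CUBIC)
C=np.zeros((450,800,3),np.uint8);C[:,:500]=A;C[:267,500:]=B
cv2.imwrite('pics/t10.png',C)
```

```text
lid n 736 medz 75.75481370240351 tilt,z [-5.04158830e-03 -2.68423624e-03  7.57761098e+01] ((488.52081298828125, 143.99021911621094), (101.24443817138672, 107.89315032958984), 83.4403076171875)
[489.522637    72.58880725  12.12050627] [1.79993149e+02 1.14314707e-02 9.06047477e+01] [ 0.83139448 -4.10558721 -0.01957604]
```

I've used all ten views, so I'll measure the gate angle from its brass pixels and compare it with the shut state in the first image.

```bash
cat >> h.py <<'E'
def gate(im):
    r=im[226:246,178:200];h=cv2.cvtColor(r,cv2.COLOR_BGR2HSV).astype(int)
    m=(h[...,0]>=18)&(h[...,0]<=32)&(h[...,1]>175)&(h[...,2]>130)
    v,u=np.nonzero(m);print('gate',[(x+178,y+226) for x,y in zip(u,v)])
E
python3 - <<'E'
from h import *
gate(cv2.imread('pics/top1.png'))
a=snap('top');gate(a['frame'])
E
```

```text
gate [(np.int64(192), np.int64(232)), (np.int64(193), np.int64(232)), (np.int64(191), np.int64(235)), (np.int64(192), np.int64(235)), (np.int64(190), np.int64(236)), (np.int64(191), np.int64(236)), (np.int64(190), np.int64(237)), (np.int64(191), np.int64(237)), (np.int64(190), np.int64(238)), (np.int64(189), np.int64(239)), (np.int64(190), np.int64(239)), (np.int64(188), np.int64(240)), (np.int64(189), np.int64(240)), (np.int64(188), np.int64(241))]
gate [(np.int64(192), np.int64(232)), (np.int64(193), np.int64(232)), (np.int64(191), np.int64(235)), (np.int64(192), np.int64(235)), (np.int64(190), np.int64(236)), (np.int64(191), np.int64(236)), (np.int64(190), np.int64(237)), (np.int64(191), np.int64(237)), (np.int64(188), np.int64(241))]
```

The gate is back at its shut pixels, tip at (188,241), with the middle hidden by the handle arm. I'll withdraw the fingers and recheck.

Request:
{"name": "apply_moves", "arguments": {
  "series": "-0.04 0 0 0 -0.53; -0.1 0 0 0 -0.53; -0.1 0 -0.08 0 -0.53; -0.1 0 -0.09 0 -0.53; -0.1 0 -0.09 0 -0.53"
}}

```text
time: 20.33
tool_pos: [489.7, -60.5, 90.2]
tcp_rot: [-179.9, -0.1, 90.6]
ft_force: [1.1, -0.3, -0.1]
finger_gap: 65.3
grip_force: 0.0
```

Request:
{"name": "apply_moves", "arguments": {
  "series": "0 0 0 0 -0.53; 0 0 0 0 -0.53; 0 0 0 0 -0.53; 0 0 0 0 -0.53"
}}

```text
time: 20.67
tool_pos: [489.7, -58.4, 88.5]
tcp_rot: [-179.9, -0.1, 90.6]
ft_force: [-0.4, 0.5, 0.7]
finger_gap: 65.7
grip_force: 0.0
```

Run:
```python
from h import *
b,W=lid();tub(b,W);a=snap('top');gate(a['frame']);W=cloud(a)
p=W[225:252,170:215].reshape(-1,3);p=p[(abs(p[:,2]-58)<6)&(p[:,1]<245)];print('handle arm top: max y',np.sort(p[:,1])[-5:],p[:,0].mean(),len(p))
print(sense()['tool_pos'],sense()['ft_force'],sense()['time'])
```

```text
lid n 732 medz 75.62294226123237 tilt,z [-7.67099159e-03 -3.51248096e-03  7.56578278e+01] ((488.4229736328125, 143.9615478515625), (102.01057434082031, 104.9680404663086), 58.52389907836914)
tub 313 ((487.24267578125, 144.60888671875), (112.94481658935547, 112.59440612792969), 1.0918126106262207)
gate [(np.int64(192), np.int64(232)), (np.int64(193), np.int64(232)), (np.int64(191), np.int64(235)), (np.int64(192), np.int64(235)), (np.int64(191), np.int64(236)), (np.int64(190), np.int64(237)), (np.int64(191), np.int64(237)), (np.int64(188), np.int64(241))]
handle arm top: max y [232.11465544 232.7570121  233.23519105 236.09254538 236.6183824 ] 485.2667009808969 32
[489.71586041 -58.14247736  88.3945965 ] [ 0.46449112  0.03378183 -0.22611542] 20.7667
```

```bash
python3 -c "
from bench import hand_in
print(hand_in())"
```

```text
the job is handed in; nothing more can be done
None
```

I handed the job in at about 21 s of the 72 s allowed. My last measurements show the lid seated flat (flange top about 75.6 mm), the tub handle about 26 mm inside the hook with the gate shut behind it, and the robot touching nothing; hand-in gave no verdict.

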